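Lay a steel tube in the sloping V-blocks and snap the toggle clamp over

TASK

Take the steel tube (not the copper one) from the wooden rest and lay it gently, without letting it drop, in the two V-blocks of the sloping stand, its low end right up against the yellow stop, and let go while the clamp is still open. Then push the red clamp lever over its centre so that it snaps down and holds the tube there. Do not knock the lamp rail and leave everything else where it is.

Things in the scene. Friction and masses are not known exactly. Their poses are not given: they have to be found in the camera images.
- steel_tube: the workpiece: bright grey STEEL tube with dark bores, 30 mm diameter, 150 mm long, about 0.45 kg, the same at both ends. Lies level in one of the two slots of the wooden rest. Origin on its outer surface at mid-length; its x axis is the tube's axis
- steel_tube_center (a point): centre of the steel tube (on its axis, at mid-length)
- rest: wooden stock rest, 144 x 150 mm, fixed; origin under its centre. Two slots along its x axis at y = +45 and -45 mm hold a tube each, tube axis 31 mm above the bench. Saddles at x = 38 to 72 mm on either side carry the tubes; the 76 mm between them are free for the fingers but for a 6 mm high strip along y = 0
- copper_tube: copper-coloured tube of the same size in the other slot of the rest; leave it alone
- vbed: sloping bed of the green stand, fixed: plate 180 x 110 mm carrying V-blocks, stop and clamp. Origin: middle of the plate's upper face, 75 mm above the bench. z is the plate's normal, tilted 30 degrees from vertical towards the robot; x runs up the slope, away from the robot; y across, to the left
- seat (a point): where the tube's centre belongs: bed (0, 0, 38) mm, on the axis of the two steel V-blocks. Each block is 34 mm long, centred 52 mm up or down the slope from here, 70 mm wide, its 90 degree groove along bed x, flanks up to bed z = 35 mm; 70 mm are free between the blocks for the fingers. The tube does not slide down the grooves by itself
- stop_face (a point): point on the tube axis, on the face of the yellow stop plate (44 mm wide, 56 mm high) at the low end of the bed, at bed (-75, 0, 38) mm: the tube's low end belongs against it
- clamp_axis (a point): hinge of the red clamp lever, at bed (0, -100, 66) mm, axis along bed x; its dark bracket spans bed y -80 to -124 mm, up to z = 80 mm. The lever is 18 x 14 mm; a black rubber foot 100 mm from the axis comes down on the tube's middle
- clamp_knob (a point): centre of the red ball (28 mm diameter) at the lever's end, 140 mm from the clamp axis. Open, the lever stands up leaning outward: ball at bed (0, -159, 193) mm. Closed, it lies across the tube: ball near bed (0, +40, 66) mm. Pushed over, the ball rises 13 mm along its arc before the lever comes upright: follow the arc
- clamp (a joint): angle of the clamp lever (rad): 0 = open, growing as the lever is pushed towards the tube (bed +y). Over-centre spring: it resists up to 0.78 (about 7 N at the ball) and springs back to 0 if let go before; beyond that it snaps over by itself to about 2.0, where its foot presses on the tube with some 11 N (2.2 with no tube under it)
- lamp_rail: dark steel lamp post with a level bar, fixed to the stand, 16 mm thick. Origin on the bench below the bed's origin; x as the bed's x but level, z up. The post stands at y = 115 mm; a lamp hood, 32 mm radius, hangs at x = 50, y = 125 mm, 220 to 283 mm up
- rail_bar (a point): point of the lamp rail's level bar straight above the bed's origin, 280 mm above the bench; the bar runs along y from 115 mm left of here (post) to 60 mm right. A vertical tool over the V-blocks would strike it
- hammer: loose hammer, 260 mm, lies on the bench; leave alone
- wrench: loose wrench, 180 mm; leave alone
- oil_can: round can, 60 mm diameter, 130 mm tall; leave alone
- jar: jar, 64 mm diameter, 90 mm tall; leave alone
- wood_block: wooden block 100 x 60 x 40 mm; leave alone
- steel_flat: dark steel flat 160 x 30 x 12 mm; leave alone
Things that resemble listed ones, but are neither listed nor needed, are in the scene too. There is more than one size of the steel_tube; the job needs the middle-sized.

How it is judged:
By the outcome, as a careful person would: the job done as asked, in the order asked, and still so for the second after the job is handed in, with the robot touching nothing.
It also fails if it takes over 56 s, if anything falls off the work surface, if the arm or the gripper's body presses on something with over 40 N, if the wrist force passes 120 N, or if a joint passes its speed limit or range.

ROBOT

A 6-joint arm with a two-finger parallel gripper is mounted at the origin on the work surface. World frame = base frame: x ahead of the robot, y to its left, z up, the work surface at z = 0. Lengths are in m, angles in rad, forces in N, time in s.
With the tool pointing down it reaches from about 0.225 to 0.875 m from the base axis. Payload 3.4 kg.
Tool frame: the origin (TCP) lies at the very end of the fingers, on their centre line; the grasp point (between the pads) lies behind it (manip.grasp_offset is the z of the grasp point in the tool frame, in m); z points along the fingers, y is the line along which they close (so a half turn about z gives the same grasp; the last joint's range is limited). The gripper opens to 85 mm and grips with 20 to 120 N. Pads are 22 mm wide; open, the fingers measure 114 mm over their backs; the gripper's body (76 mm by 85 mm) begins 54 mm behind the grasp point. The pads swing forward as they close: fully open they stand 13 mm farther back than shut.
Start: joints at [1.103, 0.276, 1.505, -0, 1.361, -0.121], TCP at [0.195, 0.541, 0.231] pointing down, gripper open.
Joint ranges: [-2.89, 2.89], [-0.75, 2.08], [0.22, 2.7], [-1.18, 4.32], [0.11, 2.71], [-2.7, 2.7]. Speed limits (rad/s): [2.57, 2.57, 3.14, 3.14, 3.14, 3.14].

INTERFACE

Orientations are given as a unit quaternion [w, x, y, z].
In Python, from rig import manip gives the robot as it stands.
- The arm moves only by the shell command python3 -m pendant 'ROWS' [FORCE]. ROWS is JSON, a list of rows, each an object of numbers: "dx", "dy", "dz": the shift along the tool's x, y, z in m; "rx", "ry", "rz": the turn, a rotation vector about the tool's x, y, z in degrees; "hand": the finger opening in m, from 0 to 0.0854. In form: [{"dx": .., "dy": .., "dz": .., "rx": .., "ry": .., "rz": .., "hand": ..}, ...]. A call has 1 to 12 rows; each row shifts and turns the commanded pose from where the row before left it, along the tool's axes as they then stand; what a row does not reach is not made up. A row lasts 1/12 s, in which the tool goes at most 41.7 mm and 7.16 degrees, less where a joint would pass 70% of its speed; a pose out of reach is approached as far as the arm can. A call is refused whole if a number of a shift passes 0.0417 or a number of a turn 7.16, either way. A call with a gripper value outside its range is refused whole. The fingers move at their own pace and stop on an object; FORCE is the grip in N (left out, the last holds). Time passes only in rows, so rows that do not move let the fingers close. It gives the time, the measured TCP pose, the force, the opening and the grip force at its end, in the units of the state.
- manip.get_state(): the state, without advancing time (a new reading comes with each control period).
- manip.get_image(name): name is "scene" or "top"; returns a dict with "frame" (384x512x3 uint8, red, green, blue), "fx", "fy", "cx", "cy" (pixels), "distortion" ([k1, k2, p1, p2, k3] as OpenCV has them; the pictures are not rectified), "position" and "attitude" of the camera in the world. Camera axes: x right, y up, looking along -z (the intrinsics and any distortion apply to the point x, -y, -z); pixel columns grow to the right and rows downward; lengths in m; the calibration is good to about 2 mm. A picture is of the moment at which its call begins. There is no depth.
- manip.sign_off(): hands the job in; it is judged then, once.
The state is a dict: "clock": time; "qpos": joint angles; "qd": joint speeds; "effort": joint torques, N m; "position": TCP position; "ee_rot": TCP orientation; "contact_force": force on the tool from outside, world axes, zero at the start; "moment": the same for the moment, N m; "width": finger opening in m; "gripper_force": force on a finger pad.
Only numpy, scipy, OpenCV 4.12 (cv2) and the standard library are available. Lean on these libraries where they do the work, as an engineer would, in place of code of your own. Each camera call takes 0.05 s, during which the arm holds its last target. There are 200 camera calls.

## Working session

There is one attempt and no reset: what is moved stays moved. The work goes in short steps, Python scripts to look and compute and a shell command to move; the robot and the scene stay as the last step left them, time stands still between calls to the robot, and variables do not carry over. Pictures are saved under pics/ and viewed, at most 10 in all, crops included, and the job is handed in when it is done.

```bash
mkdir -p pics; cat > h.py <<'E'
import numpy as np, cv2
from scipy.spatial.transform import Rotation as R
from rig import manip
def q2R(q): return R.from_quat([q[1],q[2],q[3],q[0]]).as_matrix()
def cam(n):
    c=manip.get_image(n); return c
def K(c): return np.array([[c["fx"],0,c["cx"]],[0,c["fy"],c["cy"]],[0,0,1.]])
def att(c):
    a=np.array(c["attitude"],float); return a if a.shape==(3,3) else q2R(a)
def ray(c,uv):
    p=cv2.undistortPoints(np.array(uv,float).reshape(-1,1,2),K(c),np.array(c["distortion"],float))[:,0]
    d=np.c_[p[:,0],-p[:,1],-np.ones(len(p))]
    return np.array(c["position"]),d@att(c).T
def onz(c,uv,z):
    o,d=ray(c,uv); return o+d*((z-o[2])/d[:,2])[:,None]
def proj(c,P):
    p=(np.atleast_2d(P)-np.array(c["position"]))@att(c); p=p*[1,-1,-1]
    return cv2.projectPoints(p,np.zeros(3),np.zeros(3),K(c),np.array(c["distortion"],float))[0][:,0]
E
python3 - <<'E'
from h import *
import pickle
d={}
for n in("scene","top"):
    c=cam(n); d[n]=c; cv2.imwrite(f"pics/{n}0.png",cv2.resize(c["frame"][:,:,::-1],(800,600),interpolation=cv2.INTER_CUBIC))
    print(n,{k:v for k,v in c.items() if k!="frame"})
pickle.dump(d,open("c0.pkl","wb"))
print(manip.get_state(),manip.grasp_offset)
E
```

```text
scene {'fx': 346.8819806663564, 'fy': 346.8819806663564, 'cx': 255.65261582916975, 'cy': 192.83158060402818, 'distortion': array([0.02356533, 0.        , 0.        , 0.        , 0.        ]), 'position': array([1.12596892, 0.80740225, 0.90691762]), 'attitude': array([0.28708194, 0.15272219, 0.41431018, 0.85006292])}
top {'fx': 448.8777924194315, 'fy': 448.8777924194315, 'cx': 254.37785679807612, 'cy': 189.85767083536854, 'distortion': array([-0.08766121,  0.        ,  0.        ,  0.        ,  0.        ]), 'position': array([0.34560072, 0.04518215, 1.56782106]), 'attitude': array([-0.70394284, -0.04842626,  0.04774605,  0.70699342])}
{'clock': 0.1, 'qpos': array([ 1.10300108e+00,  2.76548110e-01,  1.50603139e+00,  9.68841739e-06,
        1.36068932e+00, -1.21009227e-01]), 'qd': array([-0.00036027, -0.00196523, -0.00248165,  0.00079308, -0.00028412,
        0.00043901]), 'effort': array([ 8.60576547e-04, -4.17697477e+01, -2.46405745e+01, -3.33842800e-04,
        5.71159646e-03,  1.75992886e-05]), 'position': array([0.19521931, 0.5403388 , 0.23050697]), 'ee_rot': array([-2.47717937e-04,  1.72526408e-01,  9.85004536e-01, -8.00651161e-04]), 'contact_force': array([-0.67342705,  0.08495292, -0.51291846]), 'moment': array([0.03039487, 0.01755686, 0.04093569]), 'gripper_force': 0.0, 'width': 0.08541100045846645} -0.0187
```

View pics/scene0.png

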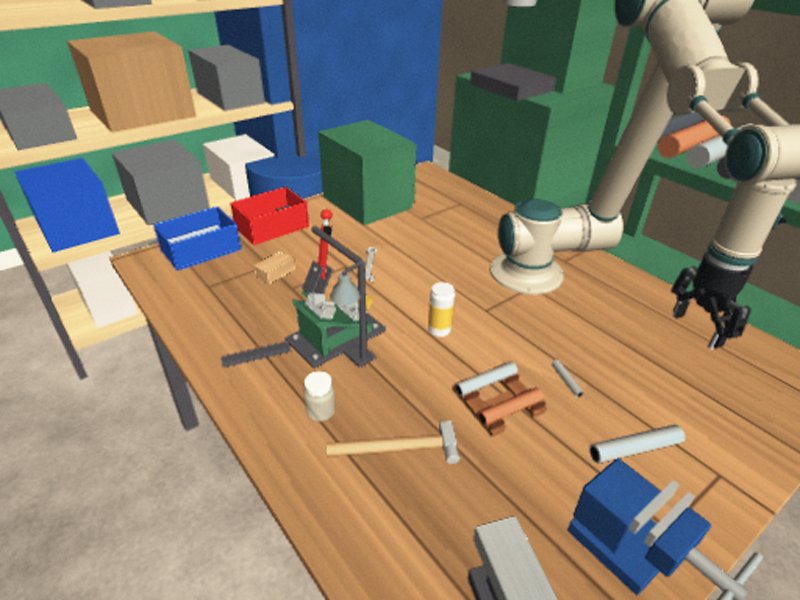

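View pics/top0.png

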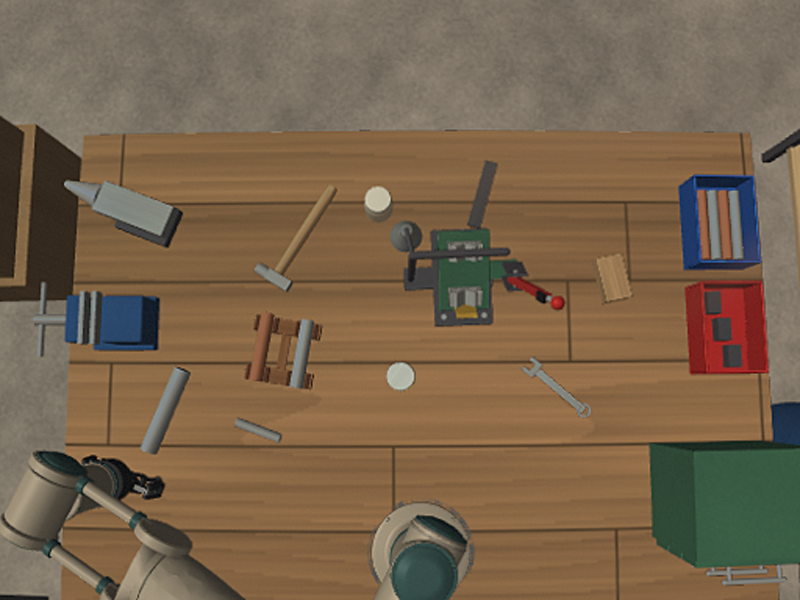

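The scene view shows tubes at (487,378) steel in the rest, (513,404) copper in the rest, (638,443) a larger steel tube and (567,377) a thin one. In the top view these are (300,353), (261,347), (165,410) and (258,430). The stand is at top (465,277), the red ball at (558,302) and the bar at y≈252. The steel tube in the rest fits the description: it is in a slot and middle-sized. I'll confirm it in an enlarged crop and measure.

```bash
python3 - <<'E'
from h import *
import pickle
d=pickle.load(open("c0.pkl","rb"))
def crop(n,x0,y0,w,h): # in 800-scale
    f=d[n]["frame"][:,:,::-1]; s=0.64
    a=f[int(y0*s):int((y0+h)*s),int(x0*s):int((x0+w)*s)]
    return cv2.resize(a,(400,300),interpolation=cv2.INTER_CUBIC)
im=np.vstack([np.hstack([crop("top",140,300,200,150),crop("top",380,200,200,150)]),
 np.hstack([crop("scene",440,340,200,150),crop("scene",220,200,200,150)])])
cv2.imwrite("pics/crop1.png",im)
c=d["top"];f=c["frame"];hsv=cv2.cvtColor(f,cv2.COLOR_RGB2HSV)
def blobs(m,z,name,mina=15,box=None):
    if box: 
        mm=np.zeros_like(m);x0,y0,x1,y1=box;mm[y0:y1,x0:x1]=m[y0:y1,x0:x1];m=mm
    n,l,s,ce=cv2.connectedComponentsWithStats(m.astype(np.uint8))
    for i in range(1,n):
        if s[i,4]>=mina:
            pts=np.argwhere(l==i)[:,::-1].astype(np.float32)
            r=cv2.minAreaRect(pts); b=cv2.boxPoints(r)
            e=sorted([(b[i]+b[(i+1)%4])/2 for i in range(4)],key=lambda p:0)
            W=onz(c,b,z); 
            L=[np.linalg.norm(W[k]-W[(k+1)%4]) for k in (0,1)]
            k=int(np.argmax(L)); ax=W[k]-W[(k+1)%4]
            print(name,s[i,4],ce[i].round(1),"ctr",W.mean(0).round(4),"L",np.round(L,4),"ang",round(np.degrees(np.arctan2(ax[1],ax[0]))%180,1))
H,S,V=[hsv[...,k].astype(int) for k in range(3)]
steel=(S<70)&(V>95)
blobs(steel,0.046,"steel",40,(80,190,240,300))
cop=(H<12)&(S>90)&(V>120)
blobs(cop,0.046,"cop",40,(150,190,210,260))
green=(H>55)&(H<95)&(S>80)
blobs(green,0.075,"green",60,(240,130,350,220))
yel=(H>18)&(H<32)&(S>140)&(V>120)
blobs(yel,0.075,"yel",8,(260,180,330,220))
red=((H<6)|(H>174))&(S>150)&(V>130)
blobs(red,0.23,"red",8,(310,160,380,210))
E
```

```text
steel 274 [191.5 225.5] ctr [0.4327 0.2599 0.046 ] L [0.1499 0.0215] ang 170.6
steel 412 [103.4 261.6] ctr [0.3095 0.5606 0.046 ] L [0.1917 0.027 ] ang 156.9
steel 150 [163.9 275.1] ctr [0.2663 0.3513 0.046 ] L [0.0167 0.1009] ang 69.5
cop 193 [165.6 221.6] ctr [0.4469 0.3502 0.046 ] L [0.1458 0.0183] ang 169.8
green 252 [295.7 151.8] ctr [ 0.6758 -0.0941  0.075 ] L [0.1139 0.0387] ang 92.0
green 776 [299.  177.2] ctr [ 0.5815 -0.1213  0.075 ] L [0.1125 0.1562] ang 89.8
yel 74 [297.9 199.4] ctr [ 0.5185 -0.0998  0.075 ] L [0.0202 0.047 ] ang 89.7
red 15 [329.1 179.4] ctr [ 0.5594 -0.1828  0.23  ] L [0.0092 0.0243] ang 89.8
red 12 [339.5 184.8] ctr [ 0.5451 -0.2114  0.23  ] L [0.0087 0.0235] ang 37.3
red 40 [355.7 193. ] ctr [ 0.5179 -0.2606  0.23  ] L [0.0183 0.0183] ang 89.7
```

View pics/crop1.png

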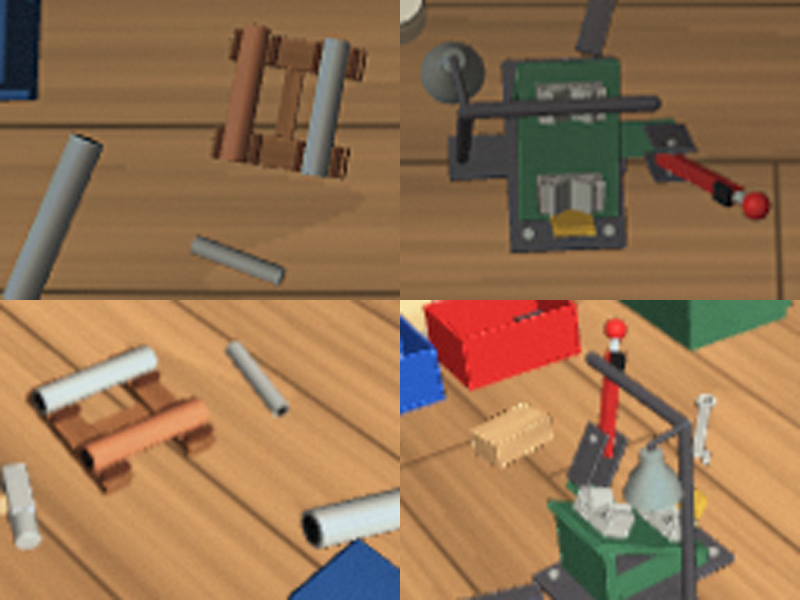

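The crop confirms it: the grey tube with a dark bore in the right slot of the rest (top 300,353) is 150 mm long, while the loose ones are 192 mm and 101 mm. Next I measure the stand precisely.

```bash
python3 - <<'E'
from h import *
import pickle
from scipy.optimize import least_squares
d=pickle.load(open("c0.pkl","rb"));T,S_=d["top"],d["scene"]
def hsv(c): 
    h=cv2.cvtColor(c["frame"],cv2.COLOR_RGB2HSV).astype(int); return h[...,0],h[...,1],h[...,2]
def comps(m,box,mina=10):
    mm=np.zeros(m.shape,np.uint8);x0,y0,x1,y1=box;mm[y0:y1,x0:x1]=m[y0:y1,x0:x1]
    n,l,s,ce=cv2.connectedComponentsWithStats(mm)
    return [(s[i],ce[i],np.argwhere(l==i)[:,::-1]) for i in range(1,n) if s[i,4]>=mina]
def tri(a,b):
    (o1,d1),(o2,d2)=ray(T,[a]),ray(S_,[b]);d1,d2=d1[0],d2[0]
    t=np.linalg.lstsq(np.c_[d1,-d2],o2-o1,rcond=None)[0];p,q=o1+t[0]*d1,o2+t[1]*d2
    return (p+q)/2,np.linalg.norm(p-q)
H,S,V=hsv(S_)
red=((H<6)|(H>174))&(S>150)&(V>130)
rs=comps(red,(195,128,225,150),8)
for r in rs: print("red scene",r[0],r[1])
ball=tri((355.7,193.0),rs[0][1]);print("ball",ball)
print("yel scene",[(r[0],r[1]) for r in comps((H>18)&(H<32)&(S>140)&(V>120),(225,180,245,205),4)])
st=(S<70)&(V>110)
for r in comps(st,(285,225,340,260),40):
    b=cv2.boxPoints(cv2.minAreaRect(r[2].astype(np.float32)));print("tube scene",r[0],r[1],b.round(1).tolist());rc=r[1]
print("tube tri",tri((191.5,225.5),rc))
# bar in top: dark
H,S,V=hsv(T)
for r in comps((V<80)&(S<90),(264,150,330,172),30):
    p=r[2];p=p[(p[:,0]>272)]
    vx,vy,x,y=cv2.fitLine(p.astype(np.float32),cv2.DIST_HUBER,0,.01,.01).ravel()
    W=onz(T,[[x,y],[x+30*vx,y+30*vy]],.28);dd=W[1]-W[0];print("bar",r[0],W[0].round(4),"yaw",np.degrees(np.arctan2(dd[0],-dd[1])).round(2), "end",onz(T,[[p[:,0].max()+.5, y+vy/vx*(p[:,0].max()-x)]],.28).round(4))
print("barend tri",tri((325.0,160.8),(202.6,146.8)))
for r in comps((S<50)&(V>100),(280,150,325,200),15):
    print("blk",r[0],r[1],onz(T,[r[1]],.08).round(4))
print("lampbase tri corner",tri((267.5,164.5),(232,169)))
E
```

```text
red scene [195 129   3  17  38] [195.68421053 137.86842105]
red scene [206 134   6   7  35] [208.54285714 136.74285714]
ball (array([ 0.53629664, -0.27255961,  0.23494676]), np.float64(0.045979837185595646))
yel scene [(array([234, 189,   4,   9,  30], dtype=int32), array([235.26666667, 192.83333333]))]
tube scene [293 232  38  21 324] [311.88580247 241.57716049] [[292.79998779296875, 244.6999969482422], [328.3999938964844, 230.10000610351562], [331.70001220703125, 238.1999969482422], [296.1000061035156, 252.8000030517578]]
tube tri (array([0.43184498, 0.26301816, 0.03764181]), np.float64(0.004638455671446616))
bar [264 150  62  22 486] [ 0.6049 -0.08    0.28  ] yaw 1.55 end [[ 0.6071 -0.1626  0.28  ]]
bar [320 166  10   6  47] [ 0.5828 -0.1609  0.28  ] yaw 4.3 end [[ 0.5836 -0.1737  0.28  ]]
barend tri (array([ 0.60298535, -0.15811887,  0.27767755]), np.float64(0.010833658252931332))
blk [287 155   9   5  26] [290.26923077 156.80769231] [[ 0.6617 -0.0757  0.08  ]]
blk [297 155   7   4  25] [300.28 156.48] [[ 0.6627 -0.1096  0.08  ]]
blk [287 184   8  13  52] [289.73076923 189.44230769] [[ 0.5503 -0.0722  0.08  ]]
blk [298 184  11  12  89] [302.1011236  189.25842697] [[ 0.5507 -0.1136  0.08  ]]
lampbase tri corner (array([0.59387091, 0.01092847, 0.27003175]), np.float64(0.011766125635606996))
```

```bash
python3 - <<'E'
from h import *
import pickle
from scipy.optimize import least_squares
d=pickle.load(open("c0.pkl","rb"));T,S_=d["top"],d["scene"]
g=cv2.cvtColor(T["frame"],cv2.COLOR_RGB2GRAY).astype(float)
f=T["frame"].astype(int);sat=f.max(2)-f.min(2)
dark=(f.max(2)<85)&(sat<22)
P=[]
for u in range(274,328):
    r=np.flatnonzero(dark[154:168,u])+154
    if len(r): P.append((u,r.mean(),len(r)))
P=np.array(P);print([(int(a),round(b,1),int(n)) for a,b,n in P][::4],P[-1])
P=P[(P[:,2]<=6)&(P[:,2]>=3)]
k=np.polyfit(P[:,0],P[:,1],1);print(k)
a,b=P[0,0],P[-1,0]
W=onz(T,[[a,np.polyval(k,a)],[b,np.polyval(k,b)]],.28);dd=W[0]-W[1];yb=np.arctan2(-dd[0],dd[1]);print("bar",W.round(4),np.degrees(yb))
g_=[] 
# green plate side edges: rows between blocks
H,S,V=[cv2.cvtColor(T["frame"],cv2.COLOR_RGB2HSV)[...,k].astype(int) for k in range(3)]
gr=(H>50)&(H<100)&(S>70)
for v in range(164,200,5):
    c=np.flatnonzero(gr[v,270:316])+270; print(v,c.min(),c.max(),end="; ")
print()
def bed(p,B):
    O,y=B[:2],B[2]; c,s=np.cos(np.pi/6),.5
    L=np.array([c*B_(p)[0]-s*p[2],p[1],s*p[0]+c*p[2]])
    return np.array([O[0]+np.cos(y)*L[0]-np.sin(y)*L[1],O[1]+np.sin(y)*L[0]+np.cos(y)*L[1],.075+L[2]])
B_=lambda p:p
def rail(p,B):
    y=B[2];return np.array([B[0]+np.cos(y)*p[0]-np.sin(y)*p[1],B[1]+np.sin(y)*p[0]+np.cos(y)*p[1],p[2]])
ball=np.array([0,-.159,.193])
def res(B):
    r=[proj(T,bed(ball,B))[0]-(355.7,193.0),proj(S_,bed(ball,B))[0]-(208.54,136.74),
       proj(T,rail([0,-.06,.28],B))[0]-(b+.5,np.polyval(k,b)),
       proj(T,rail([0,.0,.28],B))[0][1:]-np.polyval(k,proj(T,rail([0,0,.28],B))[0][0]),
       proj(T,rail([0,.08,.28],B))[0][1:]-np.polyval(k,proj(T,rail([0,.08,.28],B))[0][0]),
       proj(S_,rail([0,-.06,.28],B))[0]-(202.6,147),
       [proj(T,[bed([-.052,s*.022,.028],B) for s in(-1,1)])[:,0].mean()-295.9],
       [proj(T,[bed([.052,s*.022,.028],B) for s in(-1,1)])[:,0].mean()-295.3]]
    return np.concatenate(r)
q=least_squares(res,[.6,-.1,.05],loss="soft_l1");print(q.x,np.degrees(q.x[2]),res(q.x).round(1))
B=q.x
for n,p in dict(seat=[0,0,.038],stop=[-.075,0,.038],ball=ball).items(): print(n,bed(p,B).round(4))
# tube from both views
def tri(a,b):
    (o1,d1),(o2,d2)=ray(T,[a]),ray(S_,[b]);d1,d2=d1[0],d2[0]
    t=np.linalg.lstsq(np.c_[d1,-d2],o2-o1,rcond=None)[0];return o1+t[0]*d1,o2+t[1]*d2
print(tri((355.7,193.0),(208.54,136.74)))
for t in [(.4335,.262)]:
    A=np.array([.987,-.163,0]);C=np.array([*t,.031]);print(proj(T,[C-.075*A,C+.075*A]),proj(S_,[C-.075*A,C+.075*A]))
E
```

```text
[(274, np.float64(162.5), 4), (278, np.float64(160.5), 14), (282, np.float64(162.5), 6), (286, np.float64(162.0), 7), (290, np.float64(160.7), 6), (294, np.float64(161.5), 10), (298, np.float64(162.0), 5), (302, np.float64(161.0), 5), (306, np.float64(161.0), 5), (310, np.float64(161.0), 5), (314, np.float64(161.0), 5), (318, np.float64(161.0), 5), (322, np.float64(161.0), 5), (327, np.float64(167.0), 1)] [327. 167.   1.]
[-2.15254591e-02  1.68038168e+02]
bar [[ 0.6035 -0.0116  0.28  ]
 [ 0.6062 -0.1611  0.28  ]] 1.0615822832858184
164 309 312; 169 281 315; 174 281 315; 179 281 312; 184 281 312; 189 281 312; 194 281 312; Traceback (most recent call last):
  File "<stdin>", line 22, in <module>
    return umr_minimum(a, axis, None, out, keepdims, initial, where)
ValueError: zero-size array to reduction operation minimum which has no identity
```

```bash
cat > bed.py <<'E'
from h import *
def bed(p,B):
    y=B[2]; c,s=np.cos(np.pi/6),.5; p=np.asarray(p)
    L=np.array([c*p[0]-s*p[2],p[1],s*p[0]+c*p[2]])
    return np.array([B[0]+np.cos(y)*L[0]-np.sin(y)*L[1],B[1]+np.sin(y)*L[0]+np.cos(y)*L[1],.075+L[2]])
def rail(p,B):
    y=B[2];return np.array([B[0]+np.cos(y)*p[0]-np.sin(y)*p[1],B[1]+np.sin(y)*p[0]+np.cos(y)*p[1],p[2]])
E
python3 - <<'E'
from bed import *
import pickle
from scipy.optimize import least_squares
d=pickle.load(open("c0.pkl","rb"));T,S_=d["top"],d["scene"]
k=np.array([-.0215,168.04]);b=325.
ball=np.array([0,-.159,.193])
def res(B):
    r=[proj(T,bed(ball,B))[0]-(355.7,193.0),proj(S_,bed(ball,B))[0]-(208.54,136.74),
       proj(T,rail([0,-.06,.28],B))[0]-(b+.5,np.polyval(k,b)),
       *[proj(T,rail([0,w,.28],B))[0][1:]-np.polyval(k,proj(T,rail([0,w,.28],B))[0][0]) for w in(0,.08)],
       proj(S_,rail([0,-.06,.28],B))[0]-(202.6,147),
       [proj(T,[bed([w,s*.022,.028],B) for s in(-1,1)])[:,0].mean()-u for w,u in((-.052,295.9),(.052,295.3))]]
    return np.concatenate(r)
q=least_squares(res,[.6,-.1,.05],loss="soft_l1");B=q.x;print(B.round(4),np.degrees(B[2]),res(B).round(1))
np.save("B.npy",B)
for n,p in dict(seat=[0,0,.038],stop=[-.075,0,.038],ball=ball).items(): print(n,bed(p,B).round(4))
for w in(.09,-.09): print(proj(T,[bed([w,.055,0],B),bed([w,-.055,0],B)]).round(1).tolist())
(o1,d1),(o2,d2)=ray(T,[(355.7,193.0)]),ray(S_,[(208.54,136.74)])
t=np.linalg.lstsq(np.c_[d1[0],-d2[0]],o2-o1,rcond=None)[0];print("ball tri",o1+t[0]*d1[0],o2+t[1]*d2[0])
A=np.array([.987,-.163,0]);C=np.array([.4335,.262,.031])
print(proj(T,[C-.075*A,C,C+.075*A]).round(1).tolist(),proj(S_,[C-.075*A,C,C+.075*A]).round(1).tolist())
f=d["top"]["frame"]; H,S,V=[cv2.cvtColor(f,cv2.COLOR_RGB2HSV)[...,k].astype(int) for k in range(3)]
p=np.argwhere(((S<70)&(V>95))[200:250,180:205])[:,::-1]+[180,200];print(cv2.boxPoints(cv2.minAreaRect(p.astype(np.float32))).round(1).tolist())
E
```

```text
[ 0.6048 -0.0929  0.0387] 2.215300569770007 [-0.4  0.6 -0.1  0.8 -3.3 -0.3  0.1  0.6 -1.8 -0.2  0.5  1. ]
seat [ 0.5858 -0.0936  0.1079]
stop [ 0.5209 -0.0961  0.0704]
ball [ 0.5145 -0.2555  0.2421]
[[278.8, 148.7], [312.0, 147.4]]
[[279.7, 198.8], [311.5, 197.4]]
ball tri [ 0.51578892 -0.25591698  0.24647141] [ 0.51426033 -0.25474844  0.24600825]
[[187.7, 247.3], [191.6, 225.6], [195.4, 204.1]] [[327.6, 235.9], [310.4, 242.9], [292.5, 250.2]]
[[184.60000610351562, 246.89999389648438], [192.39999389648438, 203.39999389648438], [198.5, 204.5], [190.6999969482422, 248.0]]
```

```bash
cat > go.py <<'E'
from bed import *
B=np.load("B.npy")
def pose(heading_y,tilt):
    """tool y horizontal at heading (deg); tool z = down tilted forward by tilt deg"""
    h=np.radians(heading_y);y=np.array([np.cos(h),np.sin(h),0]);f=np.array([np.sin(h),-np.cos(h),0])
    t=np.radians(tilt);z=np.sin(t)*f-np.cos(t)*np.array([0,0,1.]);return np.c_[np.cross(y,z),y,z]
def to(p=None,Rt=None):
    s=manip.get_state();Rc=q2R(s["ee_rot"])
    if Rt is not None: print("rot tool deg",np.degrees(R.from_matrix(Rc.T@Rt).as_rotvec()).round(2))
    if p is not None:
        dw=np.asarray(p)-s["position"];print("world d",dw.round(4),"d in tool now",(Rc.T@dw).round(4), "" if Rt is None else ("d in target tool",(Rt.T@dw).round(4)))
    print(s["clock"],s["position"].round(4),"F",s["contact_force"].round(2),"w",round(s["width"],4),"g",round(s["gripper_force"],1),"q",s["qpos"].round(2))
E
python3 -c "
from go import *
to([.4335,.262,.11],pose(80.6,0))"
```

```text
rot tool deg [ -0.09  -0.02 -10.47]
world d [ 0.2383 -0.2783 -0.1205] d in tool now [-0.3187 -0.1806  0.1207] ('d in target tool', array([-0.2805, -0.2357,  0.1205]))
0.1 [0.1952 0.5403 0.2305] F [-0.67  0.08 -0.51] w 0.0854 g 0.0 q [ 1.1   0.28  1.51  0.    1.36 -0.12]
```

```bash
python3 -m pendant '[{"rz":-5.24,"hand":0.062},{"rz":-5.24,"hand":0.062}]' && python3 -m pendant '[{"dx":-0.0234,"dy":-0.0196,"dz":0.01},{"dx":-0.0234,"dy":-0.0196,"dz":0.01},{"dx":-0.0234,"dy":-0.0196,"dz":0.01},{"dx":-0.0234,"dy":-0.0196,"dz":0.01},{"dx":-0.0234,"dy":-0.0196,"dz":0.01},{"dx":-0.0234,"dy":-0.0196,"dz":0.01},{"dx":-0.0234,"dy":-0.0196,"dz":0.01},{"dx":-0.0234,"dy":-0.0196,"dz":0.01},{"dx":-0.0234,"dy":-0.0196,"dz":0.01},{"dx":-0.0234,"dy":-0.0196,"dz":0.01},{"dx":-0.0234,"dy":-0.0196,"dz":0.01},{"dx":-0.0234,"dy":-0.0196,"dz":0.01}]' && python3 -m pendant '[{},{}]'; python3 -c "
from go import *
to([.4335,.262,.0125],pose(80.6,0))
c=cam('scene');f=c['frame'][190:280,270:390,::-1]
cv2.imwrite('pics/s1.png',cv2.resize(f,(800,600),interpolation=cv2.INTER_CUBIC))"
```

```text
rot tool deg [ -0.09  -0.02 -10.47]
world d [ 0.2383 -0.2783 -0.218 ] d in tool now [-0.3187 -0.1804  0.2182] ('d in target tool', array([-0.2805, -0.2357,  0.218 ]))
0.1 [0.1952 0.5403 0.2305] F [-0.67  0.08 -0.51] w 0.0854 g 0.0 q [ 1.1   0.28  1.51  0.    1.36 -0.12]invalid input
```

View pics/s1.png

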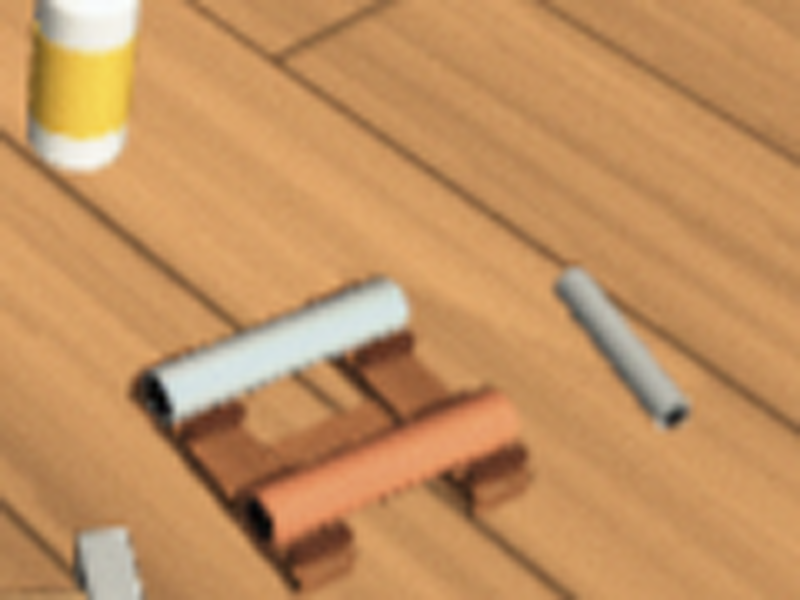

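The picture shows both tubes untouched in the rest (steel at 270,345 and copper at 390,465 in the crop). The move was refused on form, so the rows need all the keys.

```bash
python3 -m pendant '[{"dx":0,"dy":0,"dz":0,"rx":0,"ry":0,"rz":-5.24,"hand":0.062},{"dx":0,"dy":0,"dz":0,"rx":0,"ry":0,"rz":-5.24,"hand":0.062}]' 40 && python3 -m pendant '[{"dx":-0.0234,"dy":-0.0196,"dz":0.01,"rx":0,"ry":0,"rz":0,"hand":0.062},{"dx":-0.0234,"dy":-0.0196,"dz":0.01,"rx":0,"ry":0,"rz":0,"hand":0.062},{"dx":-0.0234,"dy":-0.0196,"dz":0.01,"rx":0,"ry":0,"rz":0,"hand":0.062},{"dx":-0.0234,"dy":-0.0196,"dz":0.01,"rx":0,"ry":0,"rz":0,"hand":0.062},{"dx":-0.0234,"dy":-0.0196,"dz":0.01,"rx":0,"ry":0,"rz":0,"hand":0.062},{"dx":-0.0234,"dy":-0.0196,"dz":0.01,"rx":0,"ry":0,"rz":0,"hand":0.062},{"dx":-0.0234,"dy":-0.0196,"dz":0.01,"rx":0,"ry":0,"rz":0,"hand":0.062},{"dx":-0.0234,"dy":-0.0196,"dz":0.01,"rx":0,"ry":0,"rz":0,"hand":0.062},{"dx":-0.0234,"dy":-0.0196,"dz":0.01,"rx":0,"ry":0,"rz":0,"hand":0.062},{"dx":-0.0234,"dy":-0.0196,"dz":0.01,"rx":0,"ry":0,"rz":0,"hand":0.062},{"dx":-0.0234,"dy":-0.0196,"dz":0.01,"rx":0,"ry":0,"rz":0,"hand":0.062},{"dx":-0.0234,"dy":-0.0196,"dz":0.01,"rx":0,"ry":0,"rz":0,"hand":0.062}]' && python3 -m pendant '[{"dx":0,"dy":0,"dz":0,"rx":0,"ry":0,"rz":0,"hand":0.062},{"dx":0,"dy":0,"dz":0,"rx":0,"ry":0,"rz":0,"hand":0.062}]'; python3 -c "
from go import *
to([.4335,.262,.0125],pose(80.6,0))"
```

```text
clock: 0.32
position: [0.1954, 0.5406, 0.2309]
ee_rot: [-0.0, 0.08, 0.997, -0.0]
contact_force: [-0.2, -0.2, 0.3]
width: 0.0637
gripper_force: 0.0
clock: 1.32
position: [0.4347, 0.2616, 0.1107]
ee_rot: [-0.0, 0.082, 0.997, 0.0]
contact_force: [1.0, 0.5, 0.3]
width: 0.0619
gripper_force: 0.0
clock: 1.48
position: [0.4344, 0.2617, 0.1105]
ee_rot: [-0.001, 0.083, 0.997, -0.0]
contact_force: [-0.0, -0.8, 0.3]
width: 0.0624
gripper_force: 0.0
rot tool deg [-0.05 -0.1  -0.18]
world d [-0.0009  0.0003 -0.098 ] d in tool now [0.0008 0.0002 0.098 ] ('d in target tool', array([0.001 , 0.0002, 0.098 ]))
1.4833 [0.4344 0.2617 0.1105] F [-0.03 -0.84  0.26] w 0.0624 g 0.0 q [ 0.4   0.28  1.83  0.    1.04 -1.  ]
```

```bash
python3 -m pendant '[{"dx":0.0008,"dy":0,"dz":0.02,"rx":0,"ry":0,"rz":0,"hand":0.062},{"dx":0,"dy":0,"dz":0.02,"rx":0,"ry":0,"rz":0,"hand":0.062},{"dx":0,"dy":0,"dz":0.018,"rx":0,"ry":0,"rz":0,"hand":0.062},{"dx":0,"dy":0,"dz":0.015,"rx":0,"ry":0,"rz":0,"hand":0.062},{"dx":0,"dy":0,"dz":0.015,"rx":0,"ry":0,"rz":0,"hand":0.062},{"dx":0,"dy":0,"dz":0.01,"rx":0,"ry":0,"rz":0,"hand":0.062},{"dx":0,"dy":0,"dz":0,"rx":0,"ry":0,"rz":0,"hand":0.062}]' && python3 -m pendant '[{"dx":0,"dy":0,"dz":0,"rx":0,"ry":0,"rz":0,"hand":0.02},{"dx":0,"dy":0,"dz":0,"rx":0,"ry":0,"rz":0,"hand":0.02},{"dx":0,"dy":0,"dz":0,"rx":0,"ry":0,"rz":0,"hand":0.02},{"dx":0,"dy":0,"dz":0,"rx":0,"ry":0,"rz":0,"hand":0.02},{"dx":0,"dy":0,"dz":0,"rx":0,"ry":0,"rz":0,"hand":0.02},{"dx":0,"dy":0,"dz":0,"rx":0,"ry":0,"rz":0,"hand":0.02},{"dx":0,"dy":0,"dz":0,"rx":0,"ry":0,"rz":0,"hand":0.02},{"dx":0,"dy":0,"dz":0,"rx":0,"ry":0,"rz":0,"hand":0.02}]' 60
```

```text
clock: 2.07
position: [0.4313, 0.2633, 0.0118]
ee_rot: [-0.002, 0.081, 0.997, -0.001]
contact_force: [-1.1, -0.7, 0.3]
width: 0.0623
gripper_force: 0.0
clock: 2.73
position: [0.4332, 0.2615, 0.0146]
ee_rot: [0.0, 0.081, 0.997, -0.001]
contact_force: [-1.3, -6.4, 4.9]
width: 0.0281
gripper_force: 58.7
```

```bash
python3 -m pendant '[{"dx":0,"dy":0,"dz":-0.008,"rx":0,"ry":0,"rz":0,"hand":0.02},{"dx":0,"dy":0,"dz":-0.012,"rx":0,"ry":0,"rz":0,"hand":0.02},{"dx":0,"dy":0,"dz":-0.02,"rx":0,"ry":0,"rz":0,"hand":0.02},{"dx":0,"dy":0,"dz":-0.025,"rx":0,"ry":0,"rz":0,"hand":0.02},{"dx":0,"dy":0,"dz":-0.03,"rx":0,"ry":0,"rz":0,"hand":0.02},{"dx":0,"dy":0,"dz":-0.03,"rx":0,"ry":0,"rz":0,"hand":0.02},{"dx":0,"dy":0,"dz":-0.03,"rx":0,"ry":0,"rz":0,"hand":0.02},{"dx":0,"dy":0,"dz":-0.025,"rx":0,"ry":0,"rz":0,"hand":0.02},{"dx":0,"dy":0,"dz":-0.008,"rx":0,"ry":0,"rz":0,"hand":0.02},{"dx":0,"dy":0,"dz":0,"rx":0,"ry":0,"rz":0,"hand":0.02},{"dx":0,"dy":0,"dz":0,"rx":0,"ry":0,"rz":0,"hand":0.02}]'; python3 -c "
from go import *
to([.43,-.093,.20],pose(92.2,30))
for n in('scene','top'): cv2.imwrite(f'pics/{n}2.png',cam(n)['frame'][:,:,::-1])
a=cv2.imread('pics/scene2.png')[130:310,230:470];b=cv2.imread('pics/top2.png')[140:290,120:320]
cv2.imwrite('pics/lift.png',np.hstack([cv2.resize(a,(400,300)),cv2.resize(b,(400,300))]))"
```

```text
clock: 3.65
position: [0.4324, 0.2629, 0.2005]
ee_rot: [-0.001, 0.082, 0.997, -0.0]
contact_force: [-0.2, -0.6, -7.2]
width: 0.0279
gripper_force: 60.3
rot tool deg [ -3.05 -29.97 -11.32]
world d [-0.0024 -0.3559 -0.0005] d in tool now [-0.0557 -0.3515  0.0006] ('d in target tool', array([ 0.0142, -0.3555, -0.0076]))
3.65 [0.4324 0.2629 0.2005] F [-0.21 -0.61 -7.24] w 0.0279 g 60.3 q [ 0.41  0.19  1.7   0.    1.25 -1.  ]
```

View pics/lift.png

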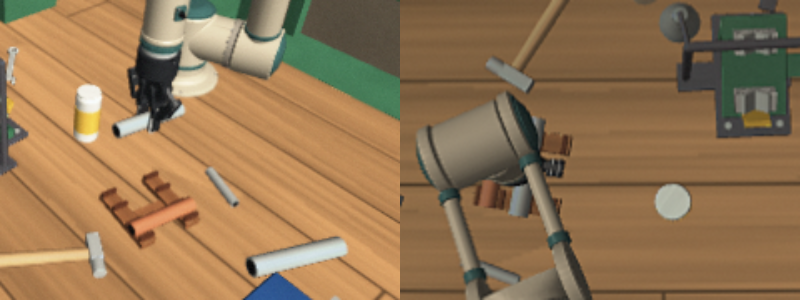

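The picture shows the steel tube held level above the rest at (150,115), with the copper tube still in its slot. Now I carry it over to the stand and tilt it.

```bash
python3 -m pendant '[{"dx":-0.0046,"dy":-0.02,"dz":0,"rx":0,"ry":0,"rz":0,"hand":0.02},{"dx":-0.0046,"dy":-0.03,"dz":0,"rx":0,"ry":0,"rz":0,"hand":0.02},{"dx":-0.0046,"dy":-0.0303,"dz":0,"rx":0,"ry":0,"rz":0,"hand":0.02},{"dx":-0.0046,"dy":-0.0303,"dz":0,"rx":0,"ry":0,"rz":0,"hand":0.02},{"dx":-0.0046,"dy":-0.0303,"dz":0,"rx":0,"ry":0,"rz":0,"hand":0.02},{"dx":-0.0046,"dy":-0.0303,"dz":0,"rx":0,"ry":0,"rz":0,"hand":0.02},{"dx":-0.0046,"dy":-0.0303,"dz":0,"rx":0,"ry":0,"rz":0,"hand":0.02},{"dx":-0.0046,"dy":-0.0303,"dz":0,"rx":0,"ry":0,"rz":0,"hand":0.02},{"dx":-0.0046,"dy":-0.0303,"dz":0,"rx":0,"ry":0,"rz":0,"hand":0.02},{"dx":-0.0046,"dy":-0.0303,"dz":0,"rx":0,"ry":0,"rz":0,"hand":0.02},{"dx":-0.0046,"dy":-0.0303,"dz":0,"rx":0,"ry":0,"rz":0,"hand":0.02},{"dx":-0.0046,"dy":-0.0284,"dz":0,"rx":0,"ry":0,"rz":0,"hand":0.02}]' && python3 -m pendant '[{"dx":0,"dy":0,"dz":0,"rx":-0.61,"ry":-6,"rz":-2.26,"hand":0.02},{"dx":0,"dy":0,"dz":0,"rx":-0.61,"ry":-6,"rz":-2.26,"hand":0.02},{"dx":0,"dy":0,"dz":0,"rx":-0.61,"ry":-6,"rz":-2.26,"hand":0.02},{"dx":0,"dy":0,"dz":0,"rx":-0.61,"ry":-6,"rz":-2.26,"hand":0.02},{"dx":0,"dy":0,"dz":0,"rx":-0.61,"ry":-6,"rz":-2.26,"hand":0.02},{"dx":0,"dy":0,"dz":0,"rx":0,"ry":0,"rz":0,"hand":0.02},{"dx":0,"dy":0,"dz":0,"rx":0,"ry":0,"rz":0,"hand":0.02}]'; python3 -c "
from go import *
print('bed xz world',bed([0,0,.038-.0187],B))
to(bed([0.006,0,.038-.0187+.07],B),pose(92.2,30))"
```

```text
clock: 4.75
position: [0.429, -0.0936, 0.1994]
ee_rot: [-0.002, 0.082, 0.997, 0.001]
contact_force: [0.2, 0.2, -6.1]
width: 0.0286
gripper_force: 60.4
clock: 5.33
position: [0.428, -0.0907, 0.1986]
ee_rot: [0.242, -0.011, 0.97, 0.008]
contact_force: [0.3, -0.8, -5.6]
width: 0.0284
gripper_force: 60.9
bed xz world [ 0.59513112 -0.09327299  0.09171429]
rot tool deg [ 0.2  -2.01 -0.93]
world d [ 0.1373 -0.0037 -0.0432] d in tool now [-0.1009 -0.0077  0.1025] ('d in target tool', array([-0.0971, -0.009 ,  0.106 ]))
5.3333 [ 0.428  -0.0907  0.1986] F [ 0.32 -0.76 -5.58] w 0.0284 g 60.9 q [-0.62 -0.13  2.16  0.43  0.77 -2.48]
```

```bash
python3 -m pendant '[{"dx":-0.012,"dy":-0.0011,"dz":0.0132,"rx":0.1,"ry":-1,"rz":-0.45,"hand":0.02},{"dx":-0.012,"dy":-0.0011,"dz":0.0132,"rx":0.1,"ry":-1,"rz":-0.45,"hand":0.02},{"dx":-0.012,"dy":-0.0011,"dz":0.0132,"rx":0,"ry":0,"rz":0,"hand":0.02},{"dx":-0.012,"dy":-0.0011,"dz":0.0132,"rx":0,"ry":0,"rz":0,"hand":0.02},{"dx":-0.012,"dy":-0.0011,"dz":0.0132,"rx":0,"ry":0,"rz":0,"hand":0.02},{"dx":-0.012,"dy":-0.0011,"dz":0.0132,"rx":0,"ry":0,"rz":0,"hand":0.02},{"dx":-0.012,"dy":-0.0011,"dz":0.0132,"rx":0,"ry":0,"rz":0,"hand":0.02},{"dx":-0.012,"dy":-0.0011,"dz":0.0132,"rx":0,"ry":0,"rz":0,"hand":0.02},{"dx":0,"dy":0,"dz":0,"rx":0,"ry":0,"rz":0,"hand":0.02},{"dx":0,"dy":0,"dz":0,"rx":0,"ry":0,"rz":0,"hand":0.02}]'; python3 -c "
from go import *
to(bed([0.006,0,.038-.0187+.07],B),pose(92.2,30))
for n in('scene','top'): cv2.imwrite(f'pics/{n}3.png',cam(n)['frame'][:,:,::-1])
a=cv2.imread('pics/scene3.png')[110:245,150:330];b=cv2.imread('pics/top3.png')[110:260,220:420]
cv2.imwrite('pics/pre.png',np.hstack([cv2.resize(a,(400,300),interpolation=2),cv2.resize(b,(400,300),interpolation=2)]))"
```

```text
clock: 6.17
position: [0.5686, -0.094, 0.1563]
ee_rot: [0.26, -0.021, 0.965, 0.005]
contact_force: [-0.3, 0.1, -5.7]
width: 0.0285
gripper_force: 60.9
rot tool deg [0.03 0.19 0.31]
world d [-0.0032 -0.0004 -0.0009] d in tool now [ 0.0033 -0.0003 -0.0008] ('d in target tool', array([ 0.0033, -0.0003, -0.0008]))
6.1667 [ 0.5686 -0.094   0.1563] F [-0.27  0.13 -5.65] w 0.0285 g 60.9 q [-0.43  0.13  2.05  0.47  0.53 -2.4 ]
```

View pics/pre.png

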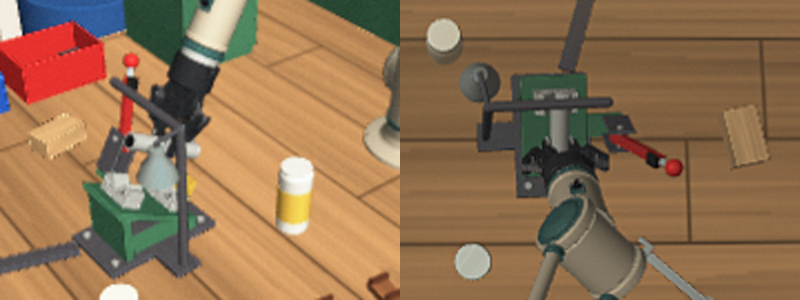

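The picture shows the tube tilted parallel above the V-blocks (top crop 559,130 over the blocks at 555), clear of the bar and lamp, with the lever still open. I'll lower it along the bed normal.

```bash
python3 -m pendant '[{"dx":0,"dy":0,"dz":0.01,"rx":0,"ry":0,"rz":0.2,"hand":0.02},{"dx":0,"dy":0,"dz":0.012,"rx":0,"ry":0,"rz":0,"hand":0.02},{"dx":0,"dy":0,"dz":0.012,"rx":0,"ry":0,"rz":0,"hand":0.02},{"dx":0,"dy":0,"dz":0.012,"rx":0,"ry":0,"rz":0,"hand":0.02},{"dx":0,"dy":0,"dz":0.008,"rx":0,"ry":0,"rz":0,"hand":0.02},{"dx":0,"dy":0,"dz":0.004,"rx":0,"ry":0,"rz":0,"hand":0.02},{"dx":0,"dy":0,"dz":0,"rx":0,"ry":0,"rz":0,"hand":0.02}]'; python3 -m pendant '[{"dx":0,"dy":0,"dz":0.002,"rx":0,"ry":0,"rz":0,"hand":0.02},{"dx":0,"dy":0,"dz":0.002,"rx":0,"ry":0,"rz":0,"hand":0.02},{"dx":0,"dy":0,"dz":0,"rx":0,"ry":0,"rz":0,"hand":0.02}]'; python3 -c "
from go import *
to(bed([0.006,0,.038-.0187],B),pose(92.2,30))"
```

```text
clock: 6.85
position: [0.5958, -0.0936, 0.1063]
ee_rot: [0.261, -0.019, 0.965, 0.005]
contact_force: [0.3, -0.8, -5.2]
width: 0.0284
gripper_force: 61.2
clock: 7.1
position: [0.5982, -0.0938, 0.1042]
ee_rot: [0.262, -0.019, 0.965, 0.004]
contact_force: [-0.5, 0.1, -5.1]
width: 0.0281
gripper_force: 61.2
rot tool deg [-0.11  0.37  0.05]
world d [ 0.0022  0.0007 -0.0095] d in tool now [0.0029 0.0007 0.0093] ('d in target tool', array([0.0029, 0.0007, 0.0093]))
7.1 [ 0.5982 -0.0938  0.1042] F [-0.54  0.05 -5.1 ] w 0.0281 g 61.2 q [-0.4   0.24  2.07  0.58  0.4  -2.5 ]
```

```bash
for i in 1; do python3 -m pendant '[{"dx":0,"dy":0,"dz":0.002,"rx":0,"ry":0,"rz":0,"hand":0.02},{"dx":0,"dy":0,"dz":0.002,"rx":0,"ry":0,"rz":0,"hand":0.02},{"dx":0,"dy":0,"dz":0,"rx":0,"ry":0,"rz":0,"hand":0.02}]'; python3 -m pendant '[{"dx":0,"dy":0,"dz":0.001,"rx":0,"ry":0,"rz":0,"hand":0.02},{"dx":0,"dy":0,"dz":0.0005,"rx":0,"ry":0,"rz":0,"hand":0.02},{"dx":0,"dy":0,"dz":0,"rx":0,"ry":0,"rz":0,"hand":0.02}]';python3 -m pendant '[{"dx":0,"dy":0,"dz":0.001,"rx":0,"ry":0,"rz":0,"hand":0.02},{"dx":0,"dy":0,"dz":0.0005,"rx":0,"ry":0,"rz":0,"hand":0.02},{"dx":0,"dy":0,"dz":0,"rx":0,"ry":0,"rz":0,"hand":0.02}]'; done | grep -E "pos|contact"
```

```text
position: [0.6001, -0.0937, 0.1003]
contact_force: [-0.2, 0.9, -6.3]
position: [0.6009, -0.0941, 0.0995]
contact_force: [-3.6, -2.6, -2.7]
position: [0.6017, -0.0948, 0.099]
contact_force: [-7.8, -5.6, 2.9]
```

```bash
for i in 1; do python3 -m pendant '[{"dx":0,"dy":-0.001,"dz":0,"rx":0,"ry":0,"rz":0,"hand":0.02},{"dx":0,"dy":-0.0005,"dz":0,"rx":0,"ry":0,"rz":0,"hand":0.02},{"dx":0,"dy":0,"dz":0,"rx":0,"ry":0,"rz":0,"hand":0.02}]'; python3 -m pendant '[{"dx":0,"dy":-0.001,"dz":0.0005,"rx":0,"ry":0,"rz":0,"hand":0.02},{"dx":0,"dy":0,"dz":0.0005,"rx":0,"ry":0,"rz":0,"hand":0.02},{"dx":0,"dy":0,"dz":0,"rx":0,"ry":0,"rz":0,"hand":0.02}]'; done | grep -E "pos|contact"; python3 -c "
from go import *
print(manip.get_state()['moment'])
to(bed([0.006,0,.038-.0187],B),pose(92.2,30))"
```

```text
position: [0.6019, -0.0953, 0.0986]
contact_force: [-5.7, -0.9, 3.1]
position: [0.6019, -0.0953, 0.0985]
contact_force: [-10.6, 1.1, 11.3]
[0.15387586 0.95317408 0.11837345]
rot tool deg [-0.04  0.42  0.09]
world d [-0.0016  0.0023 -0.0038] d in tool now [0.0032 0.0023 0.0025] ('d in target tool', array([0.0032, 0.0023, 0.0025]))
8.35 [ 0.6019 -0.0953  0.0985] F [-10.64   1.14  11.34] w 0.0284 g 63.5 q [-0.4   0.26  2.07  0.6   0.39 -2.53]
```

```bash
for i in 1; do python3 -m pendant '[{"dx":0,"dy":0,"dz":-0.0005,"rx":0,"ry":0.4,"rz":0,"hand":0.02},{"dx":0,"dy":0,"dz":0,"rx":0,"ry":0,"rz":0,"hand":0.02},{"dx":0,"dy":0,"dz":0,"rx":0,"ry":0,"rz":0,"hand":0.02}]';python3 -c "from go import *; print(manip.get_state()['moment'])"; python3 -m pendant '[{"dx":0,"dy":0,"dz":0,"rx":0,"ry":0.4,"rz":0,"hand":0.02},{"dx":0,"dy":0,"dz":0,"rx":0,"ry":0,"rz":0,"hand":0.02},{"dx":0,"dy":0,"dz":0,"rx":0,"ry":0,"rz":0,"hand":0.02}]'; done | grep -E "pos|contact|^\["; python3 -c "
from go import *
print(manip.get_state()['moment'])
to(bed([0.006,0,.038-.0187],B),pose(92.2,30))"
```

```text
position: [0.6018, -0.0953, 0.0985]
contact_force: [-8.2, 1.4, 7.0]
[0.15463342 0.79996315 0.05171861]
position: [0.6017, -0.0953, 0.0984]
contact_force: [-8.8, 1.4, 8.0]
[0.12884677 0.76077408 0.08233455]
rot tool deg [-0.03 -0.42  0.08]
world d [-0.0014  0.0023 -0.0037] d in tool now [0.0029 0.0023 0.0026] ('d in target tool', array([0.003 , 0.0023, 0.0026]))
8.85 [ 0.6017 -0.0953  0.0984] F [-8.78  1.39  7.96] w 0.0279 g 62.7 q [-0.4   0.26  2.06  0.56  0.4  -2.48]
```

```bash
for i in 1; do python3 -m pendant '[{"dx":0.001,"dy":0,"dz":-0.0004,"rx":0,"ry":-0.4,"rz":0,"hand":0.02},{"dx":0.001,"dy":0,"dz":0,"rx":0,"ry":0,"rz":0,"hand":0.02},{"dx":0.001,"dy":0,"dz":0,"rx":0,"ry":0,"rz":0,"hand":0.02},{"dx":0.001,"dy":0,"dz":0,"rx":0,"ry":0,"rz":0,"hand":0.02}]'; python3 -m pendant '[{"dx":0.001,"dy":0,"dz":0,"rx":0,"ry":0,"rz":0,"hand":0.02},{"dx":0.0005,"dy":0,"dz":0,"rx":0,"ry":0,"rz":0,"hand":0.02}]';  python3 -m pendant '[{"dx":0.001,"dy":0,"dz":0,"rx":0,"ry":0,"rz":0,"hand":0.02},{"dx":0.0005,"dy":0,"dz":0,"rx":0,"ry":0,"rz":0,"hand":0.02}]'; done | grep -E "pos|contact|^\["
```

```text
position: [0.6002, -0.0955, 0.0976]
contact_force: [0.7, 6.9, 4.0]
position: [0.5989, -0.0955, 0.0969]
contact_force: [1.5, 6.4, 4.6]
position: [0.5977, -0.0956, 0.0962]
contact_force: [2.0, 5.8, 4.3]
```

```bash
for i in 1; do python3 -m pendant '[{"dx":0.0005,"dy":0.0007,"dz":0,"rx":0,"ry":0,"rz":0,"hand":0.02},{"dx":0.0005,"dy":0,"dz":0,"rx":0,"ry":0,"rz":0,"hand":0.02}]'; python3 -m pendant '[{"dx":0.0005,"dy":0,"dz":0,"rx":0,"ry":0,"rz":0,"hand":0.02},{"dx":0.0005,"dy":0,"dz":0,"rx":0,"ry":0,"rz":0,"hand":0.02}]';  python3 -m pendant '[{"dx":0.0005,"dy":0,"dz":0,"rx":0,"ry":0,"rz":0,"hand":0.02},{"dx":0.0005,"dy":0,"dz":0,"rx":0,"ry":0,"rz":0,"hand":0.02}]'; done | grep -E "pos|contact|^\["
```

```text
position: [0.5969, -0.0956, 0.0957]
contact_force: [1.8, 5.1, 5.3]
position: [0.5957, -0.0957, 0.095]
contact_force: [1.7, 5.4, 6.1]
position: [0.5955, -0.0957, 0.0949]
contact_force: [6.1, 6.4, 5.4]
```

```bash
python3 -c "
from go import *
to(bed([0.0,0,.038-.0164],B),pose(92.2,30))
for n in('scene','top'): cv2.imwrite(f'pics/{n}4.png',cam(n)['frame'][:,:,::-1])
a=cv2.imread('pics/scene4.png')[150:225,180:280];b=cv2.imread('pics/top4.png')[140:215,260:360]
cv2.imwrite('pics/seat.png',np.hstack([cv2.resize(a,(400,300),interpolation=2),cv2.resize(b,(400,300),interpolation=2)]))"
```

```text
rot tool deg [-0.12  0.21  0.03]
world d [-0.0015  0.0024 -0.0012] d in tool now [0.0018 0.0025 0.0003] ('d in target tool', array([0.0018, 0.0025, 0.0003]))
10.0167 [ 0.5955 -0.0957  0.0949] F [6.09 6.38 5.41] w 0.0281 g 61.9 q [-0.41  0.25  2.09  0.61  0.38 -2.54]
```

View pics/seat.png

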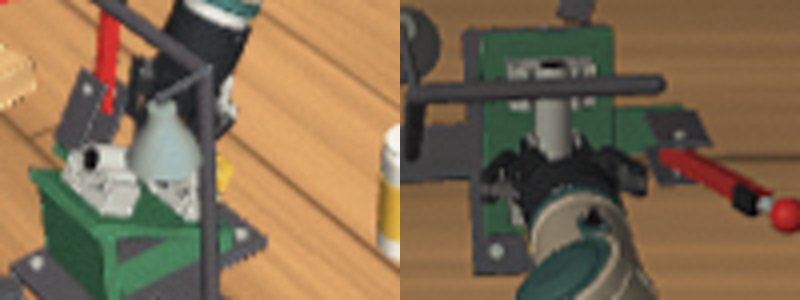

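The picture shows the tube in the upper block's groove (scene 92,158; top 550,70). The force has just started to rise, which suggests the stop; I'll confirm with a small extra push.

```bash
for i in 1; do python3 -m pendant '[{"dx":0.0005,"dy":0.0005,"dz":0,"rx":0,"ry":0,"rz":0,"hand":0.02},{"dx":0,"dy":0.0005,"dz":0,"rx":0,"ry":0,"rz":0,"hand":0.02},{"dx":0,"dy":0,"dz":0,"rx":0,"ry":0,"rz":0,"hand":0.02}]'; python3 -m pendant '[{"dx":0.0006,"dy":0,"dz":0,"rx":0,"ry":0,"rz":0,"hand":0.02},{"dx":0,"dy":0,"dz":0,"rx":0,"ry":0,"rz":0,"hand":0.02}]';  python3 -m pendant '[{"dx":0.0006,"dy":0,"dz":0,"rx":0,"ry":0,"rz":0,"hand":0.02},{"dx":0,"dy":0,"dz":0,"rx":0,"ry":0,"rz":0,"hand":0.02}]'; done | grep -E "pos|contact|^\["
```

```text
position: [0.5955, -0.0957, 0.0949]
contact_force: [4.6, 3.8, 5.0]
position: [0.5955, -0.0957, 0.0949]
contact_force: [6.3, 4.4, 4.7]
position: [0.5955, -0.0957, 0.0949]
contact_force: [7.6, 6.4, 4.8]
```

```bash
for i in 1; do python3 -m pendant '[{"dx":0,"dy":0,"dz":0,"rx":0,"ry":0,"rz":0,"hand":0.03},{"dx":0,"dy":0,"dz":0,"rx":0,"ry":0,"rz":0,"hand":0.033},{"dx":0,"dy":0,"dz":0,"rx":0,"ry":0,"rz":0,"hand":0.037},{"dx":0,"dy":0,"dz":0,"rx":0,"ry":0,"rz":0,"hand":0.045},{"dx":0,"dy":0,"dz":0,"rx":0,"ry":0,"rz":0,"hand":0.055},{"dx":0,"dy":0,"dz":0,"rx":0,"ry":0,"rz":0,"hand":0.055},{"dx":0,"dy":0,"dz":0,"rx":0,"ry":0,"rz":0,"hand":0.055},{"dx":0,"dy":0,"dz":0,"rx":0,"ry":0,"rz":0,"hand":0.055}]'; python3 -m pendant '[{"dx":0,"dy":0,"dz":-0.01,"rx":0,"ry":0,"rz":0,"hand":0.055},{"dx":0,"dy":0,"dz":-0.02,"rx":0,"ry":0,"rz":0,"hand":0.055},{"dx":0,"dy":0,"dz":-0.03,"rx":0,"ry":0,"rz":0,"hand":0.055},{"dx":0,"dy":0,"dz":-0.03,"rx":0,"ry":0,"rz":0,"hand":0.055},{"dx":0,"dy":0,"dz":-0.03,"rx":0,"ry":0,"rz":0,"hand":0.055},{"dx":0,"dy":0,"dz":-0.03,"rx":0,"ry":0,"rz":0,"hand":0.055},{"dx":0,"dy":0,"dz":0,"rx":0,"ry":0,"rz":0,"hand":0.0},{"dx":0,"dy":0,"dz":0,"rx":0,"ry":0,"rz":0,"hand":0.0}]';done; python3 -c "
from go import *
to(bed([0.0,-.159,.193],B),pose(92.2,30))
print('moment',manip.get_state()['moment'])
for n in('scene','top'): cv2.imwrite(f'pics/{n}5.png',cam(n)['frame'][:,:,::-1])
a=cv2.imread('pics/scene5.png')[120:225,170:310];b=cv2.imread('pics/top5.png')[140:215,260:360]
cv2.imwrite('pics/rel.png',np.hstack([cv2.resize(a,(400,300),interpolation=2),cv2.resize(b,(400,300),interpolation=2)]))"
```

```text
clock: 11.37
position: [0.5914, -0.0949, 0.0918]
ee_rot: [0.258, -0.019, 0.966, 0.004]
contact_force: [0.3, 0.5, 0.2]
width: 0.055
gripper_force: 0.0
clock: 12.03
position: [0.5169, -0.098, 0.224]
ee_rot: [0.26, -0.019, 0.965, 0.003]
contact_force: [0.8, -0.4, -0.2]
width: 0.0317
gripper_force: 0.0
rot tool deg [-0.23  0.15  0.09]
world d [-0.0024 -0.1576  0.0181] d in tool now [-0.0015 -0.1574 -0.0193] ('d in target tool', array([-0.0017, -0.1573, -0.02  ]))
12.0333 [ 0.5169 -0.098   0.224 ] F [ 0.84 -0.39 -0.18] w 0.0317 g 0.0 q [-0.5  -0.03  2.02  0.39  0.73 -2.35]
moment [-0.03314325  0.24385756  0.03059982]
```

View pics/rel.png

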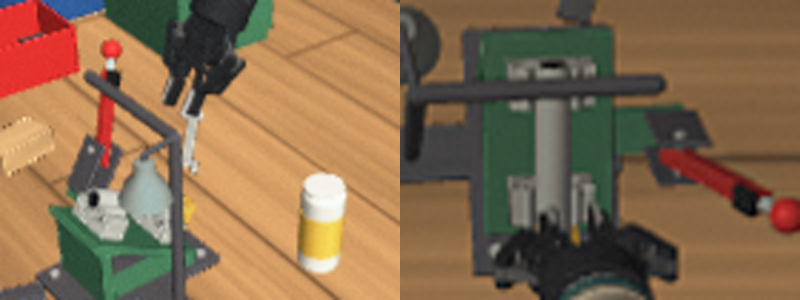

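The picture shows the tube released and lying in both grooves (top 550,150), its low end at the yellow stop, with the lever open. For the push I close the fingers, raise the tool and roll it by 90°, because joint 6 is near its limit.

```bash
python3 -m pendant '[{"dx":0,"dy":0,"dz":-0.02,"rx":0,"ry":0,"rz":0,"hand":0.0},{"dx":0,"dy":0,"dz":-0.02,"rx":0,"ry":0,"rz":0,"hand":0.0},{"dx":0,"dy":0,"dz":-0.02,"rx":0,"ry":0,"rz":0,"hand":0.0},{"dx":0,"dy":0,"dz":0,"rx":0,"ry":0,"rz":6.92,"hand":0.0},{"dx":0,"dy":0,"dz":0,"rx":0,"ry":0,"rz":6.92,"hand":0.0},{"dx":0,"dy":0,"dz":0,"rx":0,"ry":0,"rz":6.92,"hand":0.0},{"dx":0,"dy":0,"dz":0,"rx":0,"ry":0,"rz":6.92,"hand":0.0},{"dx":0,"dy":0,"dz":0,"rx":0,"ry":0,"rz":6.92,"hand":0.0},{"dx":0,"dy":0,"dz":0,"rx":0,"ry":0,"rz":6.92,"hand":0.0},{"dx":0,"dy":0,"dz":0,"rx":0,"ry":0,"rz":6.92,"hand":0.0},{"dx":0,"dy":0,"dz":0,"rx":0,"ry":0,"rz":6.92,"hand":0.0}]' && python3 -m pendant '[{"dx":0,"dy":0,"dz":0,"rx":0,"ry":0,"rz":6.92,"hand":0.0},{"dx":0,"dy":0,"dz":0,"rx":0,"ry":0,"rz":6.92,"hand":0.0},{"dx":0,"dy":0,"dz":0,"rx":0,"ry":0,"rz":6.92,"hand":0.0},{"dx":0,"dy":0,"dz":0,"rx":0,"ry":0,"rz":6.92,"hand":0.0},{"dx":0,"dy":0,"dz":0,"rx":0,"ry":0,"rz":6.92,"hand":0.0},{"dx":0,"dy":0,"dz":0,"rx":0,"ry":0,"rz":0,"hand":0.0}]'; cat >> go.py <<'E'
def bedpose(): 
    p=manip.get_state()["position"];O=bed([0,0,0],B);M=np.c_[bed([1,0,0],B)-O,bed([0,1,0],B)-O,bed([0,0,1],B)-O]
    return ((p-O)@M).round(4)
PUSH=lambda: pose(92.2,30)@R.from_euler("z",90,degrees=True).as_matrix()
E
python3 -c "
from go import *
to(bed([0,-.215,.230],B),PUSH());print(bedpose())"
```

```text
clock: 13.05
position: [0.4866, -0.0981, 0.2716]
ee_rot: [0.224, 0.435, 0.863, 0.124]
contact_force: [0.7, 0.1, -0.8]
width: 0.0
gripper_force: 0.0
clock: 13.55
position: [0.4866, -0.0981, 0.2718]
ee_rot: [0.178, 0.67, 0.696, 0.185]
contact_force: [0.5, -0.3, 0.1]
width: -0.0001
gripper_force: 0.0
rot tool deg [-0.25 -0.04 -0.05]
world d [ 0.0116 -0.2141  0.0024] d in tool now [-0.2144  0.0043 -0.0006] ('d in target tool', array([-0.2144,  0.0041, -0.0004]))
13.55 [ 0.4866 -0.0981  0.2718] F [ 0.48 -0.3   0.08] w -0.0001 g 0.0 q [-0.55 -0.11  1.96  0.36  0.88 -0.76]
[-0.0041 -0.0006  0.2295]
```

```bash
python3 -m pendant '[{"dx":-0.0268,"dy":0.0005,"dz":0,"rx":0,"ry":0,"rz":0,"hand":0.0},{"dx":-0.0268,"dy":0.0005,"dz":0,"rx":0,"ry":0,"rz":0,"hand":0.0},{"dx":-0.0268,"dy":0.0005,"dz":0,"rx":0,"ry":0,"rz":0,"hand":0.0},{"dx":-0.0268,"dy":0.0005,"dz":0,"rx":0,"ry":0,"rz":0,"hand":0.0},{"dx":-0.0268,"dy":0.0005,"dz":0,"rx":0,"ry":0,"rz":0,"hand":0.0},{"dx":-0.0268,"dy":0.0005,"dz":0,"rx":0,"ry":0,"rz":0,"hand":0.0},{"dx":-0.0268,"dy":0.0005,"dz":0,"rx":0,"ry":0,"rz":0,"hand":0.0},{"dx":-0.0268,"dy":0.0005,"dz":0,"rx":0,"ry":0,"rz":0,"hand":0.0},{"dx":0,"dy":0,"dz":0.015,"rx":0,"ry":0,"rz":0,"hand":0.0},{"dx":0,"dy":0,"dz":0.015,"rx":0,"ry":0,"rz":0,"hand":0.0},{"dx":0,"dy":0,"dz":0.015,"rx":0,"ry":0,"rz":0,"hand":0.0},{"dx":0,"dy":0,"dz":0,"rx":0,"ry":0,"rz":0,"hand":0.0}]'; python3 -c "
from go import *
to(bed([0,-.19,.185],B),PUSH());print(bedpose())
for n in('scene','top'): cv2.imwrite(f'pics/{n}6.png',cam(n)['frame'][:,:,::-1])
a=cv2.imread('pics/scene6.png')[100:220,160:320];b=cv2.imread('pics/top6.png')[140:230,270:390]
cv2.imwrite('pics/push0.png',np.hstack([cv2.resize(a,(400,300),interpolation=2),cv2.resize(b,(400,300),interpolation=2)]))"
```

```text
clock: 14.55
position: [0.5206, -0.3105, 0.2327]
ee_rot: [0.176, 0.669, 0.698, 0.186]
contact_force: [-0.7, 0.4, -0.6]
width: -0.0002
gripper_force: 0.0
rot tool deg [-0.35 -0.25  0.11]
world d [-0.0009  0.0242  0.0025] d in tool now [ 0.0242  0.0014 -0.0021] ('d in target tool', array([ 0.0242,  0.0013, -0.0022]))
14.55 [ 0.5206 -0.3105  0.2327] F [-0.73  0.37 -0.63] w -0.0002 g 0.0 q [-0.9   0.15  1.8   0.52  0.94 -1.2 ]
[-0.0013 -0.2142  0.1828]
```

View pics/push0.png

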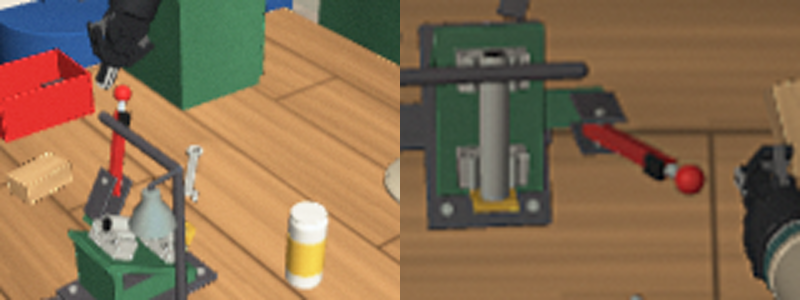

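The picture shows the closed fingertips (top 775,165) right of the red ball (688,180), and the tube still in its grooves against the yellow stop (495,200). Now I push along the arc.

```bash
python3 -m pendant '[{"dx":0.01,"dy":0.0005,"dz":0,"rx":0,"ry":0,"rz":0,"hand":0.0},{"dx":0.01,"dy":0,"dz":0,"rx":0,"ry":0,"rz":0,"hand":0.0},{"dx":0.01,"dy":0,"dz":0,"rx":0,"ry":0,"rz":0,"hand":0.0},{"dx":0.0088,"dy":0,"dz":-0.0035,"rx":0,"ry":0,"rz":0,"hand":0.0},{"dx":0.0088,"dy":0,"dz":-0.003,"rx":0,"ry":0,"rz":0,"hand":0.0},{"dx":0.0088,"dy":0,"dz":-0.0025,"rx":0,"ry":0,"rz":0,"hand":0.0}]'; python3 -m pendant '[{"dx":0.0088,"dy":0,"dz":-0.002,"rx":0,"ry":0,"rz":0,"hand":0.0},{"dx":0.008,"dy":0,"dz":-0.001,"rx":0,"ry":0,"rz":0,"hand":0.0},{"dx":0.008,"dy":0,"dz":-0.0005,"rx":0,"ry":0,"rz":0,"hand":0.0},{"dx":0.008,"dy":0,"dz":-0.0005,"rx":0,"ry":0,"rz":0,"hand":0.0}]'; python3 -c "
from go import *
to();print(bedpose())
c=cam('top');h=cv2.cvtColor(c['frame'],cv2.COLOR_RGB2HSV).astype(int)
m=((h[...,0]<6)|(h[...,0]>174))&(h[...,1]>150)&(h[...,2]>130)
p=np.argwhere(m[150:215,290:375])[:,::-1]+[290,150];print(len(p),p.min(0),p.max(0))
print([ (y,proj(c,bed([0,y,z],B)).round(0).tolist()) for y,z in((-.159,.193),(-.124,.204),(-.1,.206))])"
```

```text
clock: 15.15
position: [0.5144, -0.2596, 0.2476]
ee_rot: [0.185, 0.669, 0.697, 0.181]
contact_force: [-7.6, -11.4, 4.9]
width: 0.0003
gripper_force: 5.6
clock: 15.48
position: [0.5122, -0.2255, 0.252]
ee_rot: [0.185, 0.669, 0.696, 0.183]
contact_force: [-1.9, -5.2, 3.8]
width: -0.0001
gripper_force: 3.1
15.4833 [ 0.5122 -0.2255  0.252 ] F [-1.95 -5.23  3.81] w -0.0001 g 3.1 q [-0.78  0.03  1.89  0.48  0.9  -1.06]
[ 0.0039 -0.1289  0.2021]
41 [335 192] [341 199]
[(-0.159, [[355.0, 194.0]]), (-0.124, [[344.0, 196.0]]), (-0.1, [[337.0, 196.0]])]
```

```bash
python3 -m pendant '[{"dx":0.008,"dy":0,"dz":0.0015,"rx":0,"ry":0,"rz":0,"hand":0.0},{"dx":0.008,"dy":0,"dz":0.0015,"rx":0,"ry":0,"rz":0,"hand":0.0},{"dx":0.008,"dy":0,"dz":0.002,"rx":0,"ry":0,"rz":0,"hand":0.0},{"dx":0.008,"dy":0,"dz":0.002,"rx":0,"ry":0,"rz":0,"hand":0.0},{"dx":0.008,"dy":0,"dz":0.002,"rx":0,"ry":0,"rz":0,"hand":0.0},{"dx":0.008,"dy":0,"dz":0.003,"rx":0,"ry":0,"rz":0,"hand":0.0},{"dx":0.008,"dy":0,"dz":0.003,"rx":0,"ry":0,"rz":0,"hand":0.0},{"dx":0,"dy":0,"dz":0,"rx":0,"ry":0,"rz":0,"hand":0.0}]'; python3 -c "
from go import *
to();print(bedpose())
c=cam('top');h=cv2.cvtColor(c['frame'],cv2.COLOR_RGB2HSV).astype(int)
m=((h[...,0]<6)|(h[...,0]>174))&(h[...,1]>150)&(h[...,2]>130)
p=np.argwhere(m[150:215,270:375])[:,::-1]+[270,150];print(len(p),p.min(0),p.max(0))
print([ (y,proj(c,bed([0,y,z],B)).round(0).tolist()) for y,z in((-.052,.197),(-.036,.19),(.04,.066))])"
```

```text
clock: 16.2
position: [0.5157, -0.1634, 0.2339]
ee_rot: [0.177, 0.669, 0.697, 0.186]
contact_force: [-0.3, -0.3, -1.1]
width: 0.0003
gripper_force: 0.0
16.2 [ 0.5157 -0.1634  0.2339] F [-0.33 -0.27 -1.12] w 0.0003 g 0.0 q [-0.66  0.01  1.96  0.45  0.82 -0.95]
[ 0.     -0.067   0.1834]
42 [310 189] [317 198]
[(-0.052, [[320.0, 196.0]]), (-0.036, [[314.0, 195.0]]), (0.04, [[285.0, 181.0]])]
```

```bash
python3 -m pendant '[{"dx":0,"dy":0,"dz":0,"rx":0,"ry":0,"rz":0,"hand":0.0},{"dx":0,"dy":0,"dz":0,"rx":0,"ry":0,"rz":0,"hand":0.0},{"dx":0,"dy":0,"dz":-0.02,"rx":0,"ry":0,"rz":0,"hand":0.0},{"dx":0,"dy":0,"dz":-0.03,"rx":0,"ry":0,"rz":0,"hand":0.0},{"dx":0,"dy":0,"dz":-0.03,"rx":0,"ry":0,"rz":0,"hand":0.0},{"dx":-0.03,"dy":0,"dz":-0.02,"rx":0,"ry":0,"rz":0,"hand":0.0},{"dx":-0.03,"dy":0,"dz":0,"rx":0,"ry":0,"rz":0,"hand":0.0},{"dx":-0.03,"dy":0,"dz":0,"rx":0,"ry":0,"rz":0,"hand":0.0},{"dx":-0.03,"dy":0,"dz":0,"rx":0,"ry":0,"rz":0,"hand":0.0},{"dx":0,"dy":0,"dz":0,"rx":0,"ry":0,"rz":0,"hand":0.0},{"dx":0,"dy":0,"dz":0,"rx":0,"ry":0,"rz":0,"hand":0.0}]'; python3 -c "
from go import *
to()
for n in('scene','top'): cv2.imwrite(f'pics/{n}7.png',cam(n)['frame'][:,:,::-1])
a=cv2.imread('pics/scene7.png')[140:230,170:290];b=cv2.imread('pics/top7.png')[140:230,250:370]
cv2.imwrite('pics/end.png',np.hstack([cv2.resize(a,(400,300),interpolation=2),cv2.resize(b,(400,300),interpolation=2)]))"
```

```text
clock: 17.17
position: [0.4714, -0.2903, 0.322]
ee_rot: [0.179, 0.671, 0.696, 0.185]
contact_force: [0.2, 0.5, 0.6]
width: -0.0002
gripper_force: 0.0
17.1667 [ 0.4714 -0.2903  0.322 ] F [0.2  0.48 0.55] w -0.0002 g 0.0 q [-0.97  0.01  1.73  0.48  1.15 -1.14]
```

View pics/end.png

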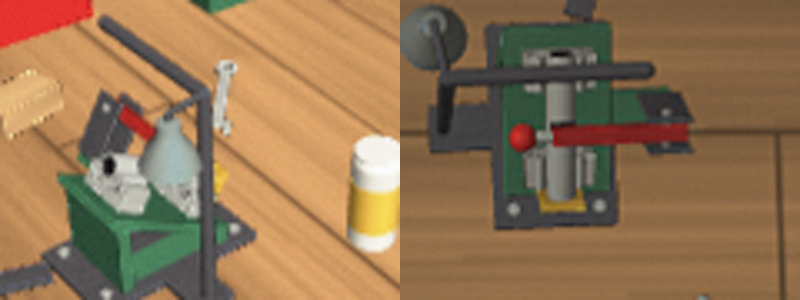

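The lever is closed across the tube (ball at top crop 523,137). The tube lies in both blocks with its low end at the yellow stop (560,198), and the robot is clear of everything.

```bash
python3 -c "
from rig import manip
print(manip.sign_off())"
```

```text
the job is handed in; nothing more can be done
None
```

The steel tube lies in both V-blocks against the yellow stop, released with the clamp open and then held by the snapped-down lever; the job is handed in at about 17 s with the robot clear (the hand-in gave no verdict).

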